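# Check the stop button of the grinder demonstration bench

### The arm

A 6-joint arm with a two-finger parallel gripper is mounted at the origin on the work surface. World frame = base frame: x ahead of the robot, y to its left, z up, the work surface at z = 0. Lengths are in mm, angles in rad, forces in N, time in s.
With the tool pointing down it reaches from about 275 to 1000 mm from the base axis. Payload 8.4 kg.
Tool frame: the origin (TCP) lies at the centre of the arm's flange, where the gripper is bolted on; the fingertips stand 173 mm ahead of it and the grasp point (between the pads) lies 155 mm ahead of it; z points along the fingers, y is the direction in which the jaws open and shut (so a half turn about z gives the same grasp; the last joint's range is limited). The gripper opens to 85 mm and grips with 20 to 120 N. Pads are 22 mm wide; open, the fingers measure 114 mm over their backs; the gripper's body (76 mm by 85 mm) begins 54 mm behind the grasp point. The pads swing forward as they close: fully open they stand 13 mm farther back than shut.
Start: joints at [1.242, 0.353, 1.633, -0, 1.155, -0.002], TCP at [200.633, 591.926, 404.681] pointing down, gripper open.
Joint ranges: [-2.63, 2.63], [-0.92, 2.1], [0.06, 2.66], [-1.3, 4.44], [0, 2.69], [-3.02, 3.02]. Speed limits (rad/s): [2.22, 2.22, 2.79, 3.14, 3.14, 3.14].

### API

Orientations are given as [roll, pitch, yaw] about the fixed x, y, z axes, in that order (R = Rz(yaw) Ry(pitch) Rx(roll)).
In Python, from rig import sense, grab_frame, camera_model, sign_off gives the robot as it stands. The module is installed in compiled form; this text tells all that it offers.
- The arm moves only by the tool step_arm, never from a script. Its argument "commands" is a list of rows, each a list of 3 entries, a list of its own where there are three numbers: the shift along the tool's x, y, z in mm, then the turn about the tool's z in rad, then the opening, from 0 (shut) to 1 (fully open). A call has 1 to 20 rows; each row shifts and turns the pose as measured when the row begins, along the tool's axes as they then stand; what a row does not reach is not made up. A row lasts 1/8 s, in which the tool goes at most 62.5 mm and 10.7 degrees, less where a joint would pass 70% of its speed; a pose out of reach is approached as far as the arm can. A call with a gripper value outside its range is refused whole. The fingers move at their own pace and stop on an object; "force" is the grip in N (left out, the last holds). Time passes only in rows, so rows that do not move let the fingers close. It gives the time, the measured TCP pose, the force and the opening at its end, in the units of the state.
- sense(): the state, without advancing time (a new reading comes with each control period).
- grab_frame(name): name is "scene" or "side" or "wrist"; returns the picture (400x640x3 uint8, blue, green, red); there is no depth.
- camera_model(name): a dict with "fx", "fy", "cx", "cy" (pixels), "dist" ([k1, k2, p1, p2, k3] as OpenCV has them; the pictures are not rectified), "R" (3x3) and "t" (3): a world point X has camera coordinates R X + t. Camera axes: x right, y down, z forward; pixel columns grow to the right and rows downward; lengths in mm; the calibration is good to about 2 mm. A picture is of the moment at which its call begins: read the wrist's pose just before it. camera_model takes no time and is no camera call; for the wrist camera it gives the pose at the moment of the call.
- sign_off(): hands the job in, once; it reports no verdict.
The state is a dict: "clock": time; "qpos": joint angles; "qvel": joint speeds; "joint_efforts": joint torques, N m; "eef_pos": TCP position; "tcp_rot": TCP orientation; "contact_force": force on the tool from outside, world axes, zero at the start; "wrist_torque": the same for the moment, N m; "opening": opening from 0.0 (shut) to 1.0 (fully open).
Only numpy, scipy, OpenCV 4.12 (cv2) and the standard library are available. Lean on these libraries where they do the work, as an engineer would, in place of code of your own. Each camera call takes 0.05 s, during which the arm holds its last target. There are 200 camera calls.

### The job

Check the bench's stop button: with the fingertips, press the big mushroom head all the way in so that it latches, then push the lug on its top clockwise (seen from above) until the latch lets go, and leave the head sprung fully back up, straight and untouched. Do not pinch the lug, do not press the start button on the smaller box, and do not move or lift the loose things on the bench.

Things in the scene. Friction and masses are not known exactly. Their poses are not given: they have to be found in the camera images.
- stop_station: stop station: grey box 110 x 110 x 45 mm fixed to the bench, carrying the mushroom stop button upright at its centre. Origin: centre of the underside; z up. At twist 0 the lug lies towards the box's own -x.
- stop_crown (a point): centre of the top of the mushroom head (black, 90 mm diameter, on the button's vertical axis), 79 mm above the bench when out. The head's top is a shallow dome: 2 mm lower at 24 mm from the axis, 7 mm lower at 40 mm; the rim is 6 mm tall with its lower edge 22 mm below the crown. This point moves down with the head; its axes turn with the head (lug towards its -x).
- stop_lug (a point): centre of the top face of the single raised bare-metal lug on the mushroom head: a block 18 mm long along the radius (24 to 42 mm from the axis) and 14 mm thick across it, its top 18 mm above the crown (about 22 mm above the dome beside it). Its axes turn with the head: -x points outwards along the radius, z up.
- stop_press (a joint): how far the mushroom head is pushed in, m: 0 fully out, 0.0115 at the bottom stop. A spring pushes it out: it starts to move at about 3 N, needs about 7 to 8 N to pass the catch half way in, 9 N to rest on the bottom stop. At about 10 mm a latch snaps over; let go, the head then stays in at about 6 mm. If not pressed that far it springs back out.
- stop_twist (a joint): twist of the mushroom head, rad: 0 at rest, growing clockwise seen from above, stop at 0.8. A spring always turns it back to 0 (about 0.03 N m at 0 to 0.065 N m at 0.8, i.e. 1 to 2 N at the lug). When latched in, the latch lets go at about 0.45 to 0.5 rad, and the head then rises about 6 mm to fully out by its spring; if it is held down and turned back to 0 it stays latched.
- start_station: start station: smaller grey box 80 x 80 x 45 mm fixed to the bench, with a flat push button 28 mm in diameter on it, top of the button 67 mm above the bench. Not to be pressed. Origin: centre of the underside.
- start_button (a joint): how far the start button is pressed, m: 0 out, 0.006 fully in
- cup_wheel_a: loose bare steel grinding cup wheel, dish 116 mm in diameter, 23 mm tall with 12 segments; origin: centre of the underside
- cup_wheel_b: loose blue painted grinding cup wheel, dish 116 mm in diameter, 23 mm tall with 8 segments; origin: centre of the underside
- spanner: loose steel spanner 170 mm long lying flat along its own x
- side_handle: loose black grinder side handle standing upright on its 48 mm flange, 110 mm tall; origin: centre of the underside
Things that resemble listed ones, but are neither listed nor needed, are in the scene too. Leave any purple or turquoise look-alike of the stop_station alone.

How it is judged (in metres and radians):
On the way, in this order (a step that is already met when the one before it is completed fails the run):
1. the mushroom head is pressed in past its latch, untwisted (value of joint stop_press above 0.0095 m and value of joint stop_twist below 0.25 rad), for 0.05 s.
2. the head is twisted clockwise while it is in (value of joint stop_twist above 0.3 rad and value of joint stop_press above 0.004 m).
3. the latch has let go and the head is out (value of joint stop_press below 0.0015 m), for 0.1 s.
At the end, for the whole second after the job is handed in: The mushroom head is fully out again (within 1.5 mm), twisted back to rest (within 0.08 rad), the start button is not pressed (value of joint stop_press below 0.0015 m and value of joint stop_twist below 0.08 rad and value of joint start_button below 0.002 m); the robot touches nothing.
It fails at once if the lug is pinched: pushed on both its faces at once (contact force between the fingers and stop_twist_c3 above 1.5 N and contact force between the fingers and stop_twist_c4 above 1.5 N).
It fails at once if the start button is pressed (3 mm or more) (value of joint start_button above 0.003 m).
It fails at once if a loose thing on the bench is moved or lifted by more than 20 mm (distance of any of cup_wheel_a, cup_wheel_b, spanner, side_handle from where it was at the start of the episode above 0.02 m).
It also fails if it takes over 42 s, if anything falls off the work surface, if the arm or the gripper's body presses on something with over 40 N, if the wrist force passes 120 N, or if a joint passes its speed limit or range.

## Working session

There is one attempt and no reset: what is moved stays moved. The work goes in short steps, Python scripts to look and compute and a tool call to move; the robot and the scene stay as the last step left them, time stands still between calls to the robot, and variables do not carry over. Pictures are saved under pics/ and viewed, about 8 in all and at most 12, crops included, and the job is handed in when it is done.

Besides the shell and the picture viewer there is one more tool, called after "Emit:" as name([rows], argument=value, ...), one row to a line, values as JSON. step_arm: Moves the arm, as the interface text tells. Its arguments: {"type":"object","properties":{"commands":{"type":"array","items":{"type":"array"}},"force":{"type":"number"}},"required":["commands"]}

```bash
mkdir -p pics
python3 - <<'E'
from rig import *
import cv2,numpy as np
s=sense();print(s)
for n in("scene","side"):
    cv2.imwrite(f"pics/{n}0.png",grab_frame(n));m=camera_model(n);print(n,m)
E
```

```text
{'clock': 0.0, 'qpos': array([ 1.24158760e+00,  3.53635741e-01,  1.63414157e+00,  1.38724050e-05,
        1.15519843e+00, -2.42051399e-03]), 'qvel': array([ 0.00073302,  0.00025407, -0.00017262,  0.0006916 , -0.0006565 ,
        0.00101996]), 'joint_efforts': array([-2.07309895e-03, -6.05248618e+01, -3.42054141e+01, -1.86331836e-04,
        9.48088156e-03,  3.31952833e-05]), 'eef_pos': array([200.55948629, 591.69385551, 403.96608413]), 'tcp_rot': array([-3.14020960e+00, -1.60314910e-05,  2.81479882e+00]), 'contact_force': array([-0.34444064,  0.83391405,  0.09019262]), 'wrist_torque': array([-0.03625402,  0.05292797, -0.07076679]), 'opening': 0.9986938720852575}
scene {'fx': 407.4019892632333, 'fy': 407.4019892632333, 'cx': 317.0320989328798, 'cy': 197.88050407334805, 'dist': array([-0.0570082,  0.       ,  0.       ,  0.       ,  0.       ]), 'R': array([[ 0.34657043,  0.93791782, -0.01411006],
       [ 0.48223271, -0.19105201, -0.85495657],
       [-0.80457476,  0.28949834, -0.51850764]]), 't': array([-220.24961967, -179.98150598, 1588.10803842])}
side {'fx': 519.7393650484354, 'fy': 519.7393650484354, 'cx': 324.20969737347406, 'cy': 196.26542828661206, 'dist': array([0.03078609, 0.        , 0.        , 0.        , 0.        ]), 'R': array([[ 0.70819775, -0.70601153, -0.00191338],
       [-0.42078584, -0.41990955, -0.8041239 ],
       [ 0.5669173 ,  0.57028386, -0.59445866]]), 't': array([-359.0514384 ,  283.90092684, 1003.7604221 ])}
```

View pics/scene0.png

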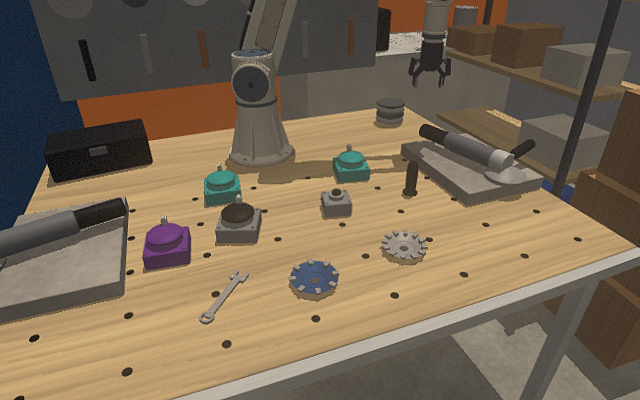

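View pics/side0.png

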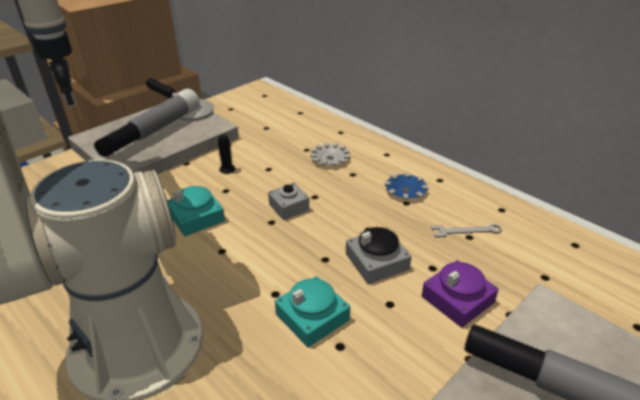

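The grey box with the black mushroom head is at scene (238,218) and side (378,248). The look-alikes are turquoise at scene (222,186) and (351,165), and purple at (167,243). Only the grey and black one fits the description. The start box is at scene (337,203). I'll confirm with an enlarged crop and mask the head.

```bash
cat > h.py <<'E'
import cv2,numpy as np
from rig import *
def ray(m,uv):
    K=np.array([[m['fx'],0,m['cx']],[0,m['fy'],m['cy']],[0,0,1]])
    p=cv2.undistortPoints(np.array([[uv]],float),K,m['dist'])[0,0]
    R=np.array(m['R']);return -R.T@m['t'],R.T@np.array([p[0],p[1],1])
def plane(m,uv,z):
    c,d=ray(m,uv);return c+d*(z-c[2])/d[2]
def two(m1,u1,m2,u2):
    c,d=ray(m1,u1);e,f=ray(m2,u2)
    s=np.linalg.lstsq(np.c_[d,-f],e-c,rcond=None)[0]
    a,b=c+d*s[0],e+f*s[1];return (a+b)/2,np.linalg.norm(a-b)
def proj(m,X):
    K=np.array([[m['fx'],0,m['cx']],[0,m['fy'],m['cy']],[0,0,1]])
    return cv2.projectPoints(np.array(X,float).reshape(-1,1,3),cv2.Rodrigues(np.array(m['R']))[0],np.array(m['t'],float),K,m['dist'])[0][:,0]
E
python3 - <<'E'
from h import *
a=cv2.imread("pics/scene0.png")[185:255,205:275];b=cv2.imread("pics/side0.png")[215:285,343:413]
r=lambda i:cv2.resize(i,(400,400),interpolation=cv2.INTER_CUBIC)
cv2.imwrite("pics/crop1.png",np.hstack([r(a),r(b)]))
print(plane(camera_model("scene"),(238,213),72),plane(camera_model("side"),(380,241),72))
print(plane(camera_model("scene"),(337,193),67),plane(camera_model("side"),(289,188),67))
E
```

```text
[ 513.71191078 -178.95875082   72.        ] [ 492.23702856 -187.19903794   72.        ]
[506.43119781 110.26325996  67.        ] [489.19018904 106.89569042  67.        ]
```

View pics/crop1.png

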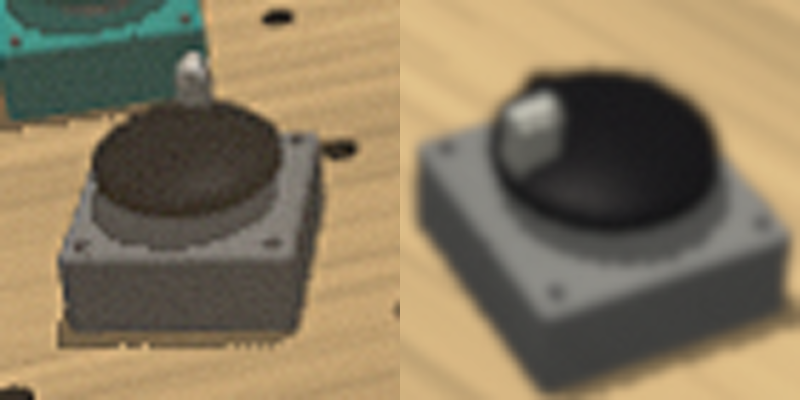

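The crop shows the grey box, the black head and the bare-metal lug towards the robot (scene about (239,199)), so this is the target, at roughly (503,-183). I'm moving the arm over it to look with the wrist camera.

Emit:
step_arm([
  [[-33, -40, 0], 0, 0],
  [[-33, -40, 0], 0, 0],
  [[-33, -40, 0], 0, 0],
  [[-33, -40, 0], 0, 0],
  [[-33, -40, 0], 0, 0],
  [[-33, -40, 0], 0, 0],
  [[-33, -40, 0], 0, 0],
  [[-33, -40, 0], 0, 0],
  [[-33, -40, 0], 0, 0],
  [[-33, -40, 0], 0, 0],
  [[-33, -40, 0], 0, 0],
  [[-33, -40, 0], 0, 0],
  [[-33, -40, 0], 0, 0],
  [[-33, -40, 0], 0, 0],
  [[-33, -40, 0], 0, 0],
])

```text
clock: 1.98
eef_pos: [482.6, -156.0, 403.0]
tcp_rot: [-3.14, 0.001, 2.82]
contact_force: [0.9, 1.1, -0.3]
opening: -0.003
```

Run:
```python
from h import *
s=sense();print(s['clock'],s['eef_pos'],s['tcp_rot'],s['qpos'],s['contact_force'],s['opening'])
m=camera_model("wrist");cv2.imwrite("pics/wrist0.png",grab_frame("wrist"))
print(m, proj(m,[503,-183,79]))
```

```text
1.975 [ 482.64760882 -155.98080004  403.02197727] [-3.14007685e+00  1.15068711e-03  2.82048509e+00] [-3.15031537e-01  1.70762974e-01  1.88336431e+00 -1.72079608e-03
  1.08632452e+00 -1.56391885e+00] [ 0.93780006  1.05488442 -0.29957245] -0.002522898564525456
{'fx': 277.81495459649557, 'fy': 277.81495459649557, 'cx': 319.1887478398589, 'cy': 201.63335636020568, 'dist': array([-0.01863913,  0.        ,  0.        ,  0.        ,  0.        ]), 'R': array([[ 0.31453753,  0.94924364, -0.00162815],
       [ 0.9057583 , -0.29961431,  0.29972182],
       [ 0.28402121, -0.09574847, -0.95402525]]), 't': array([  -3.67206965, -522.67614193,  226.38450163])} [[301.9721004  211.82755759]]
```

View pics/wrist0.png

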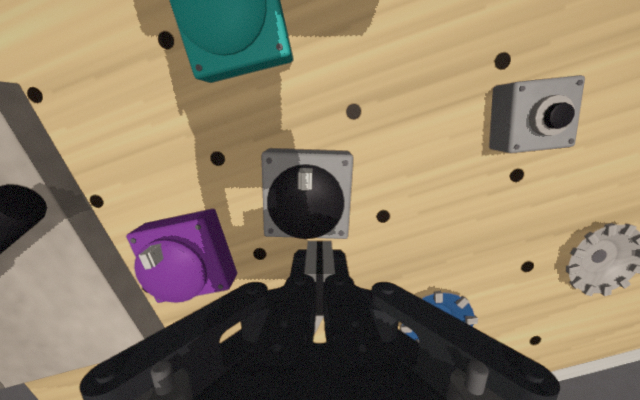

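The wrist view shows the head at about (306,201), the lug at about (305,180), and the box corners at about (263,150) to (352,238). The lug lies nearly along tool +x, so clockwise is tool +y. I'll measure precisely with masks.

Run:
```python
from h import *
m=camera_model("wrist");im=cv2.imread("pics/wrist0.png");s=sense()
mk=np.zeros(im.shape[:2],np.uint8);mk[155:241,255:356]=255
g=im.max(2)
blk=((g<60)&(mk>0)).astype(np.uint8)
n,l,st,c=cv2.connectedComponentsWithStats(blk);i=1+st[1:,4].argmax();print('black',st[i],c[i])
h=cv2.convexHull(max(cv2.findContours((l==i).astype(np.uint8),0,1)[0],key=cv2.contourArea))
(cx,cy),r=cv2.minEnclosingCircle(h);e=cv2.fitEllipse(h);print('circ',cx,cy,r,e)
for z in(60,64): 
    P=np.array([plane(m,p,z) for p in h[:,0].astype(float)])
    (x,y),rr=cv2.minEnclosingCircle(P[:,:2].astype(np.float32));print('z',z,x,y,rr)
lg=((g>130)&(mk>0));lg[:160]=0;lg[200:]=0;lg[:,:290]=0;lg[:,322:]=0
n,l,st,c=cv2.connectedComponentsWithStats(lg.astype(np.uint8));print('lug',st[1:],c[1:])
print(im[165:195,304].max(1))
# box
for uv in[(263.5,150),(352.5,150),(352,238),(263.5,238)]:print(plane(m,uv,45))
print('start',plane(m,(559,115),67))
```

```text
black [ 268  165   76   74 3894] [304.54853621 204.03133025]
circ 305.0954284667969 201.63278198242188 38.155418395996094 ((305.01129150390625, 201.43894958496094), (73.6650390625, 76.29625701904297), 100.38227844238281)
z 60 502.6895751953125 -184.97842407226562 46.15049362182617
z 64 501.53558349609375 -184.35086059570312 45.56005859375
lug [[299 160  23   8 110]
 [299 173  13  17 199]] [[311.58181818 162.08181818]
 [305.43718593 180.76884422]]
[ 47  32  45  96 107 106 100  99 132 146 148 149 149 151 149 146 146 147
 147 152 149 145 146 144 139  82  43  36  45  38]
[ 430.30140737 -212.04762634   45.        ]
[ 463.07019793 -113.16956985   45.        ]
[ 571.0534753  -145.36721045   45.        ]
[ 535.26486407 -254.08074806   45.        ]
start [492.57611075 104.52373035  67.        ]
```

Run:
```python
from h import *
m=camera_model("wrist");s=sense();p=s['eef_pos'];yaw=s['tcp_rot'][2]
L=plane(m,(305.4,180.8),97);A=np.array([501.3,-183.5,79])
tx=np.array([np.cos(yaw),np.sin(yaw)]);ty=np.array([np.sin(yaw),-np.cos(yaw)])
for n,P in(('lug',L),('axis',A)):
    d=(P-p)[:2];print(n,P,'in tool xy',d@tx,d@ty)
print('lug radius',np.linalg.norm((L-A)[:2]))
sc,sd=camera_model('scene'),camera_model('side')
print(two(sc,(205+192/5.714,185+62/5.714),sd,(343+133/5.714,215+107/5.714)))
print(proj(sc,A),proj(sd,A))
```

```text
lug [ 469.84131247 -170.98885327   97.        ] in tool xy 10.837445271968365 -14.790391377968437
axis [ 501.3 -183.5   79. ] in tool xy -22.962663567734943 -16.721830140084762
lug radius 33.85524794278717
(array([ 467.68100252, -166.5273777 ,   96.15246207]), np.float64(2.1924156214645985))
[[235.14789065 208.79095753]] [[381.58284533 235.84524231]]
```

The measured lug radius is 33.9 mm (33 expected) and the two-view lug height is 96 mm (97 expected), so the numbers agree. I'm moving over the crown, offset slightly away from the lug, and descending.

Emit:
step_arm([
  [[-14, -8, 10], 0, 0],
  [[-13, -8, 20], 0, 0],
  [[0, 0, 30], 0, 0],
  [[0, 0, 30], 0, 0],
  [[0, 0, 25], 0, 0],
  [[0, 0, 15], 0, 0],
  [[0, 0, 5], 0, 0],
  [[0, 0, 0], 0, 0],
])

```text
clock: 3.02
eef_pos: [506.5, -188.2, 263.8]
tcp_rot: [-3.137, 0.004, 2.816]
contact_force: [-0.4, -0.3, -0.4]
opening: -0.004
```

Emit:
step_arm([
  [[0, 0, 6], 0, 0],
  [[0, 0, 4], 0, 0],
  [[0, 0, 3], 0, 0],
  [[0, 0, 3], 0, 0],
  [[0, 0, 0], 0, 0],
])

```text
clock: 3.65
eef_pos: [507.5, -188.6, 249.4]
tcp_rot: [-3.137, 0.008, 2.816]
contact_force: [-2.7, 0.4, 5.5]
opening: -0.0
```

Emit:
step_arm([
  [[0, 0, 3], 0, 0],
  [[0, 0, 3], 0, 0],
  [[0, 0, 3], 0, 0],
  [[0, 0, 0], 0, 0],
])

```text
clock: 4.15
eef_pos: [507.5, -188.6, 242.1]
tcp_rot: [-3.137, 0.008, 2.816]
contact_force: [-1.8, 1.0, 6.8]
opening: 0.002
```

Emit:
step_arm([
  [[0, 0, 2], 0, 0],
  [[0, 0, 2], 0, 0],
  [[0, 0, 0], 0, 0],
])

```text
clock: 4.53
eef_pos: [507.6, -188.7, 240.2]
tcp_rot: [-3.137, 0.008, 2.816]
contact_force: [-4.3, 0.7, 7.2]
opening: 0.001
```

Emit:
step_arm([
  [[0, 0, 3], 0, 0],
  [[0, 0, 4], 0, 0],
  [[0, 0, 4], 0, 0],
])

```text
clock: 4.9
eef_pos: [508.7, -189.3, 238.6]
tcp_rot: [-3.137, 0.011, 2.816]
contact_force: [-18.9, 7.1, 60.3]
opening: -0.001
```

The head bottomed out at 60 N and the TCP stopped at 238.6, about where I predicted, so it should have latched. I'm lifting clear, moving beside the lug on its anticlockwise side, and looking.

Emit:
step_arm([
  [[0, 0, -10], 0, 0],
  [[0, 0, -15], 0, 0],
  [[0, 0, -20], 0, 0],
  [[10, -13, 0], 0, 0],
  [[16, -12, 0], 0, 0],
  [[16, 0, 0], 0, 0],
  [[0, 0, 0], 0, 0],
])

```text
clock: 5.78
eef_pos: [455.6, -199.8, 284.6]
tcp_rot: [-3.137, 0.009, 2.815]
contact_force: [1.2, 0.1, -0.1]
opening: -0.002
```

Run:
```python
from h import *
s=sense();p=s['eef_pos'];yaw=s['tcp_rot'][2];print(s['clock'],p,s['tcp_rot'],s['contact_force'])
tx=np.array([np.cos(yaw),np.sin(yaw)]);ty=np.array([np.sin(yaw),-np.cos(yaw)])
d=p[:2]-[501.3,-183.5];print('from axis, tool xy',d@tx,d@ty)
im=grab_frame("side");cv2.imwrite("pics/side1.png",cv2.resize(im[150:290,310:450],(560,560),interpolation=cv2.INTER_CUBIC))
```

```text
5.775 [ 455.61123673 -199.79659536  284.59359299] [-3.13685892  0.00920518  2.8153488 ] [ 1.21622128  0.1073737  -0.06935982]
from axis, tool xy 38.055958447721714 -30.07966316525335
```

View pics/side1.png

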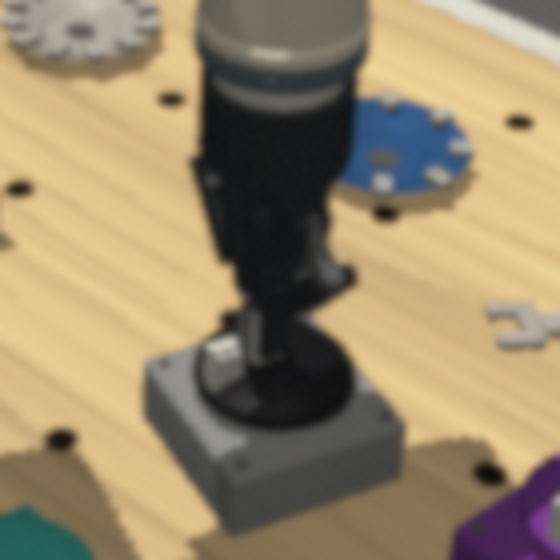

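The lug top sits about 2.3 px lower than before, roughly 6 mm, so the head is latched in. The finger is on the anticlockwise side of the lug. I'm lowering the tips to about z 82 and pushing along tool +y.

Emit:
step_arm([
  [[-2, 0, 12], 0, 0],
  [[-2, 0, 11], 0, 0],
  [[0, 0, 4], 0, 0],
  [[0, 0, 0], 0, 0],
])

```text
clock: 6.32
eef_pos: [461.7, -201.4, 255.0]
tcp_rot: [-3.137, 0.01, 2.816]
contact_force: [-0.2, -0.1, 0.7]
opening: 0.001
```

Emit:
step_arm([
  [[1, 4, 0], 0, 0],
  [[1, 4, 0], 0, 0],
  [[0, 4, 0], 0, 0],
  [[0, 4, 0], 0, 0],
  [[0, 0, 0], 0, 0],
])

```text
clock: 6.95
eef_pos: [465.6, -184.3, 255.6]
tcp_rot: [-3.137, 0.011, 2.817]
contact_force: [0.5, -0.2, 0.2]
opening: 0.001
```

Run:
```python
from h import *
s=sense();p=s['eef_pos'];yaw=s['tcp_rot'][2];print(p,s['contact_force'],s['wrist_torque'])
tx=np.array([np.cos(yaw),np.sin(yaw)]);ty=np.array([np.sin(yaw),-np.cos(yaw)])
d=p[:2]-[501.3,-183.5];print('from axis, tool xy',d@tx,d@ty)
im=grab_frame("side");a=cv2.resize(im[205:285,335:415],(400,400),interpolation=cv2.INTER_CUBIC)
im=grab_frame("wrist");b=cv2.resize(im[120:320,220:420],(400,400),interpolation=cv2.INTER_CUBIC)
cv2.imwrite("pics/push1.png",np.hstack([a,b]))
```

```text
[ 465.5548485  -184.32474016  255.5683093 ] [ 0.45473868 -0.24832278  0.17712003] [ 0.00328301 -0.00496783  0.03777883]
from axis, tool xy 33.61193394463546 -12.191552336067751
```

View pics/push1.png

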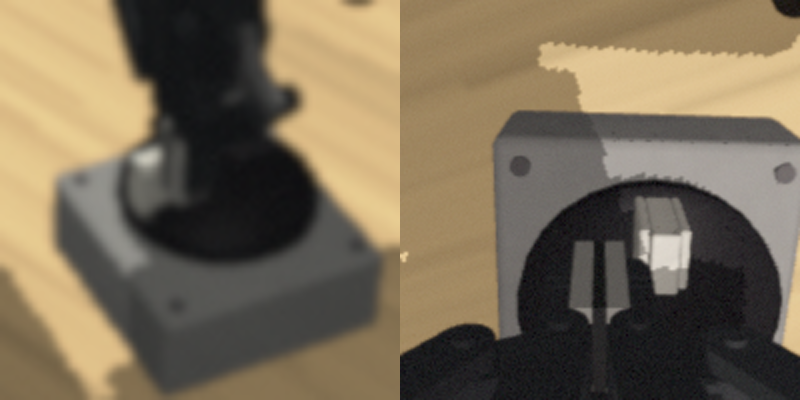

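The lug is still at about 0 twist and the shut tips are narrower than assumed, so the finger is only just reaching it. I'll keep pushing.

Emit:
step_arm([
  [[0, 4, 0], 0, 0],
  [[0, 4, 0], 0, 0],
  [[0, 3, 0], 0, 0],
  [[0, 0, 0], 0, 0],
])

```text
clock: 7.55
eef_pos: [469.3, -174.0, 255.6]
tcp_rot: [-3.136, 0.012, 2.816]
contact_force: [0.3, 0.6, 1.1]
opening: -0.0
```

Run:
```python
from h import *
s=sense();p=s['eef_pos'];yaw=s['tcp_rot'][2];print(p,s['contact_force'],s['wrist_torque'])
tx=np.array([np.cos(yaw),np.sin(yaw)]);ty=np.array([np.sin(yaw),-np.cos(yaw)])
d=p[:2]-[501.3,-183.5];print('from axis, tool xy',d@tx,d@ty)
im=grab_frame("side");a=cv2.resize(im[205:285,335:415],(400,400),interpolation=cv2.INTER_CUBIC)
im=grab_frame("wrist");b=cv2.resize(im[120:320,220:420],(400,400),interpolation=cv2.INTER_CUBIC)
cv2.imwrite("pics/push2.png",np.hstack([a,b]))
```

```text
[ 469.26351684 -174.03991095  255.62251807] [0.32359495 0.612501   1.12989515] [0.00173044 0.05022003 0.01326688]
from axis, tool xy 33.37982861701775 -1.27144783767492
```

View pics/push2.png

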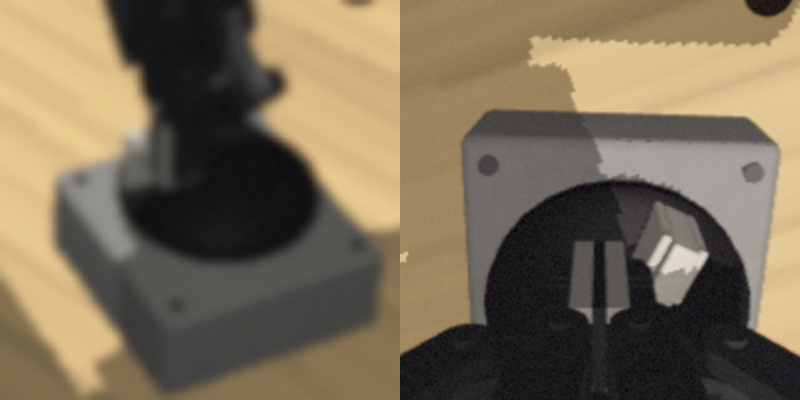

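The lug has turned clockwise by about 0.4 rad. I'll push a little further.

Emit:
step_arm([
  [[0, 3, 0], 0, 0],
  [[0, 3, 0], 0, 0],
  [[0, 0, 0], 0, 0],
  [[0, 0, 0], 0, 0],
])

```text
clock: 8.15
eef_pos: [472.0, -168.7, 256.5]
tcp_rot: [-3.135, 0.014, 2.817]
contact_force: [-0.1, -3.4, 3.6]
opening: 0.003
```

Run:
```python
from h import *
s=sense();p=s['eef_pos'];print(p,s['contact_force'],s['wrist_torque'])
im=grab_frame("side");a=cv2.resize(im[205:285,335:415],(400,400),interpolation=cv2.INTER_CUBIC)
im=grab_frame("wrist");b=cv2.resize(im[120:320,220:420],(400,400),interpolation=cv2.INTER_CUBIC)
cv2.imwrite("pics/push3.png",np.hstack([a,b]))
```

```text
[ 471.96401293 -168.70219333  256.48973824] [-0.06639805 -3.35330487  3.64248444] [-0.40414559  0.1212946  -0.0517687 ]
```

View pics/push3.png

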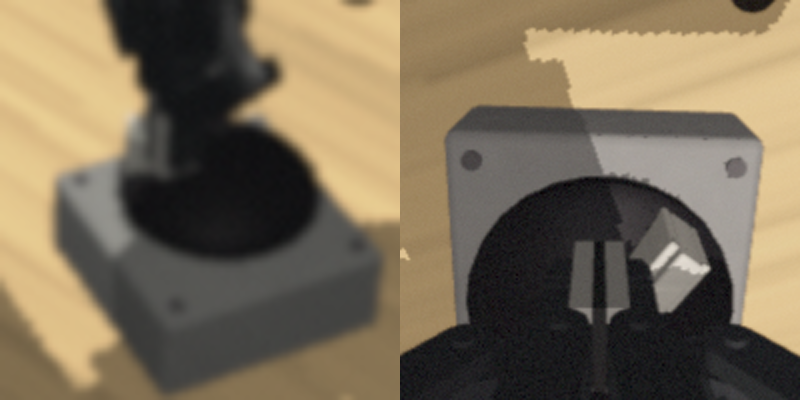

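The twist is now about 0.6 rad, and the 3.6 N upward force suggests the head is released and rising against the finger by friction. I'll push 2 mm more and then lift straight up, which also helps the head rise.

Emit:
step_arm([
  [[0, 2, 0], 0, 0],
  [[0, 1, -2], 0, 0],
  [[0, 0, -3], 0, 0],
  [[0, 0, -3], 0, 0],
  [[0, 0, 0], 0, 0],
])

```text
clock: 8.88
eef_pos: [472.7, -165.8, 264.1]
tcp_rot: [-3.135, 0.014, 2.816]
contact_force: [0.5, -3.7, -0.6]
opening: 0.001
```

Run:
```python
from h import *
s=sense();p=s['eef_pos'];print(p,s['contact_force'],s['wrist_torque'])
im=grab_frame("side");a=cv2.resize(im[205:285,335:415],(400,400),interpolation=cv2.INTER_CUBIC)
im=grab_frame("wrist");b=cv2.resize(im[120:320,220:420],(400,400),interpolation=cv2.INTER_CUBIC)
cv2.imwrite("pics/push4.png",np.hstack([a,b]))
```

```text
[ 472.71936568 -165.78547687  264.1142053 ] [ 0.50074569 -3.69068441 -0.60275684] [-0.47934235  0.00133676 -0.07936377]
```

View pics/push4.png

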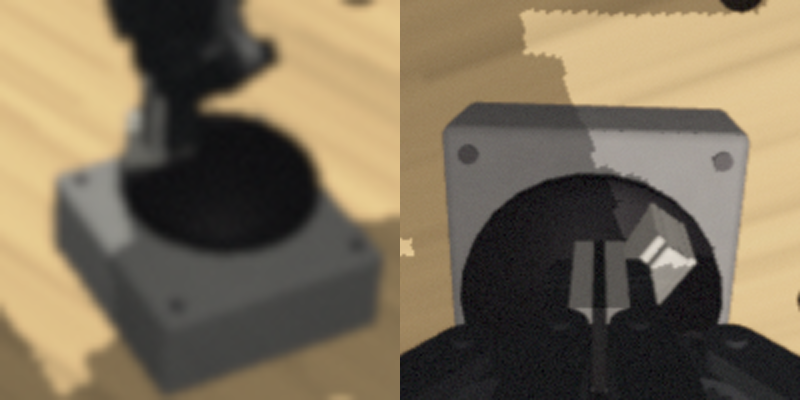

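The head's lower edge rose about 2 px in the side view (roughly 5 to 6 mm), so it has sprung out. I'll back off anticlockwise so the lug follows to rest, then lift away.

Emit:
step_arm([
  [[0, -6, 0], 0, 0],
  [[0, -6, 0], 0, 0],
  [[0, -6, 0], 0, 0],
  [[0, -8, 0], 0, 0],
  [[0, -8, -5], 0, 0],
  [[0, 0, -20], 0, 0],
  [[0, 0, -30], 0, 0],
  [[0, 0, -40], 0, 0],
  [[20, 0, -40], 0, 0],
  [[0, 0, 0], 0, 0],
  [[0, 0, 0], 0, 0],
])

```text
clock: 10.35
eef_pos: [439.2, -194.3, 403.7]
tcp_rot: [-3.136, 0.013, 2.814]
contact_force: [0.8, -0.3, -1.1]
opening: -0.0
```

Run:
```python
from h import *
s=sense();p=s['eef_pos'];print(s['clock'],p,s['contact_force'])
im=grab_frame("side");cv2.imwrite("pics/side_end.png",im)
a=[cv2.resize(i[205:285,335:415],(400,400),interpolation=cv2.INTER_CUBIC) for i in (cv2.imread("pics/side0.png"),im)]
cv2.imwrite("pics/end.png",np.hstack(a))
for i in (cv2.imread("pics/side0.png"),im): # lug mask: bright grey, low saturation
    r=i[222:252,350:385].astype(int);k=(r.min(2)>95)&(r.max(2)-r.min(2)<25)
    n,l,st,c=cv2.connectedComponentsWithStats(k.astype(np.uint8));j=1+st[1:,4].argmax();print('lug',st[j],c[j])
cv2.imwrite("pics/scene_end.png",grab_frame("scene"))
d=cv2.absdiff(cv2.imread("pics/scene_end.png"),cv2.imread("pics/scene0.png")).max(2)
for n,(u,v) in dict(stop=(238,218),start=(337,203),blue=(315,279),steel=(404,246),spanner=(225,297),handle=(411,178)).items():
    print(n,(d[v-22:v+22,u-25:u+25]>40).sum())
```

```text
10.35 [ 439.19294096 -194.32420161  403.6864339 ] [ 0.76398739 -0.33573449 -1.06988982]
lug [  0  15  12  15 117] [ 4.76923077 22.74358974]
lug [  0  15  12  15 123] [ 4.83739837 22.71544715]
stop 218
start 0
blue 0
steel 0
spanner 0
handle 260
```

View pics/end.png

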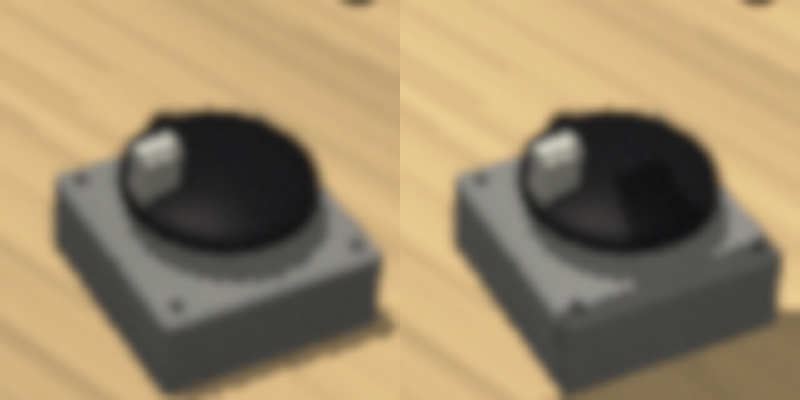

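The side view matches the start: head out, lug straight. The changed pixels near the handle are where the arm's start shadow fell, and the arm never went near it. I'm handing in.

```bash
python3 -c "
from rig import *
print(sign_off())"
```

```text
the job is handed in; nothing more can be done
None
```

The stop button check is done and handed in at about 10.5 s; the hand-in gives no verdict.

- **Press:** I pressed the mushroom head in with shut fingertips until it bottomed out, with a vertical force of about 60 N. The side view then showed the lug about 6 mm lower, so the head had latched.
- **Twist:** I pushed the lug clockwise on one face only, to about 0.6–0.7 rad by eye. The latch let go and the head rose.
- **Release:** I backed off so the lug returned to rest, then lifted well clear.

**Last checks:**
- In the side view the head and lug match the starting picture within 0.1 px, so the head is fully out and straight.
- The force reading is near zero, about 1 N of noise, and the tips are about 150 mm above the head.
- There were no changed pixels at the start button, either cup wheel or the spanner.
- There were changed pixels around the side handle. I put these down to the arm's shadow having moved, since the arm never lowered near it, but I did not check this in a separate view.
- The shut fingertips were narrower than the 29 mm I had assumed, so contact with the lug came later than planned. I corrected for this by looking between pushes.

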